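Hold down the recessed reset button with the key from the die

TASK

Lift the steel reset key out of the open forming die, reach its stem down through the round hole in the top of the grey control box and press the recessed reset button down with it for at least two seconds. Finish still gripping the upright key and holding the button down; do not let go. Do not touch the box with the gripper while pressing, and leave the other things on the bench where they are.

Things in the scene. Friction and masses are not known exactly. Their poses are not given: they have to be found in the camera images.
- key: steel reset key, 98 mm long, 0.1-0.2 kg, at the start upright, stem down in the die, yaw within 0.6 rad of the die's. Origin at the stem's tip, z up to the grip, all centred on z: stem 8 mm dia. z=0 to 55 mm; flange 30 mm dia. to 62 mm; flat grip block to 98 mm, 36 mm along its x, 14 mm thick along its y (pinch across y). Only the grip and 1 mm of flange stand above the die
- key_grip (a point): good grip height on the key: on its axis, 84 mm from the stem tip, 14 mm below the top of the grip block (on the start, 23 mm above the die's top face)
- die: open forming die, fixed aluminium block 86 x 86 x 72 mm tall, on the beech board (its top 18 mm above the table), left or right of the control box. Origin at centre of underside, z up. In its top a 34 mm round cavity, 6 mm deep, for the flange, and below it a 13 mm bore; the key's tip starts 11 mm above the die's origin and is clear after 61 mm straight up
- control_box: glass-washer control box lying on its back: fixed grey painted box 110 mm (its x) x 150 mm (its y), 60 mm tall, on the beech board; origin at the centre of its underside, z up. On its top a black dial 32 mm dia. and 16 mm tall at x=+10, y=-35 mm, and one round hole, the aperture
- aperture (a point): centre of the round 19 mm hole, edged by a flat black grommet, in the control box's 4 mm thick top plate, level with the top face; at x=-15, y=+35 mm, z=60 mm in the box's frame. The reset button lies straight under it
- button_top (a point): centre of the top of the recessed white reset button (22 mm dia.), concentric with the aperture, 20 mm below the top face when up; moves down with the button
- reset_button (a joint): travel of the reset button in m: 0 up, 0.008 fully down. Springs back: about 1.8 N to start it, about 6.6 N fully down; counts as held down beyond 0.0045. Fully down, with the key's stem on it, the underside of the key's flange is still 27 mm above the box top
- stopper: bystander: nickel bottle stopper standing on its plug end, 34 mm wide, 60 mm tall; origin centre of underside
- shaker_cap: bystander: domed copper shaker cap, 52 mm wide, 41 mm tall; origin centre of underside
- jigger: bystander: aluminium waisted bar measure (jigger), 46 mm wide, 85 mm tall; origin centre of underside
- spanner: bystander: steel adjustable spanner lying flat, about 200 mm long along its x (jaws to +x), 10 mm thick
- pourer_block: bystander: clear acrylic block 50 x 70 x 30 mm with two round holes in the top; origin centre of underside
- screwdriver: bystander: screwdriver lying along its x, handle to -x
- vise: bystander: fixed iron bench vise holding a bent chrome opener, about 120 x 80 mm, 165 mm tall, at the far middle of the board; origin centre of its underside
Mind the look-alikes: they are no part of the job. Leave any orange or turquoise look-alike of the key alone.

How it is judged:
By the outcome, as a careful person would: the job done as asked, in the order asked, and still so for the second after the job is handed in, while the arm keeps its last pose, push and grip.
It also fails if it takes over 45 s, if anything falls off the work surface, if the arm or the gripper's body presses on something with over 40 N, if the wrist force passes 120 N, or if a joint passes its speed limit or range.

ROBOT

A 6-joint arm with a two-finger parallel gripper is mounted at the origin on the work surface. World frame = base frame: x ahead of the robot, y to its left, z up, the work surface at z = 0. Lengths are in m, angles in rad, forces in N, time in s.
With the tool pointing down it reaches from about 0.3 to 1 m from the base axis. Payload 5.1 kg.
Tool frame: the origin (TCP) lies on the centre line of the jaws, within the pads' length; the fingertips stand 11 mm ahead of it and the grasp point (between the pads) lies 8 mm behind it; z points along the fingers, y is the line along which they close (so a half turn about z gives the same grasp; the last joint's range is limited). The gripper opens to 95 mm and grips with 3 to 60 N. Pads are 20 mm wide; open, the fingers measure 119 mm over their backs; the gripper's body (75 mm by 180 mm) begins 59 mm behind the grasp point.
Start: joints at [1.245, 0.124, 1.65, -0, 1.367, -0.083], TCP at [0.156, 0.631, 0.226] pointing down, gripper open.
Joint ranges: [-2.61, 2.61], [-1.02, 2.33], [0.03, 2.71], [-1.35, 4.49], [0.32, 2.68], [-2.91, 2.91]. Speed limits (rad/s): [2.57, 2.57, 3.14, 3.14, 3.14, 3.14].

INTERFACE

Orientations are given as a unit quaternion [x, y, z, w].
In Python, from cell import observe, capture, camera_params, finish_job gives the robot as it stands. The module is installed in compiled form; this text tells all that it offers.
- The arm moves only by the shell command python3 -m creep 'ROWS' [FORCE]. ROWS is JSON, a list of rows, each an object with "travel": the shift along the tool's x, y, z in cm, a list of three; "angular": the turn, a rotation vector about the tool's x, y, z in degrees, a list of three; "fingers": the opening, from 0 (shut) to 1 (fully open). A call has 1 to 8 rows; each row is the pose to reach, as a shift and turn from the pose commanded when the call began, along the tool's axes at that moment; what a row does not reach only later rows make up. A row lasts 1/12 s, in which the tool goes at most 41.7 mm and 7.16 degrees, less where a joint would pass 70% of its speed; a pose out of reach is approached as far as the arm can. A call with a gripper value outside its range is refused whole. The fingers move at their own pace and stop on an object; FORCE is the grip in N (left out, the last holds). Time passes only in rows, so rows that repeat a pose let the fingers close. It gives the time, the measured TCP pose, the force, the opening and the grip force at its end, in the units of the state.
- observe(): the state, without advancing time (a new reading comes with each control period).
- capture(name): name is "scene" or "top"; returns (picture, depth): 400x640x3 uint8, blue, green, red; 400x640 float32, m along the optical axis (not along the pixel's ray), 0 where there is no reading.
- camera_params(name): a dict with "fovy" (degrees; the focal length in pixels is half the picture's height over the tangent of half this angle, whatever the lens; pixels are square), "cx", "cy" (the principal point, pixels), "rvec" (rotation vector, rad) and "tvec" (3), from world to camera coordinates, as OpenCV has them. Camera axes: x right, y down, z forward; pixel columns grow to the right and rows downward; lengths in m; the calibration is good to about 2 mm. A picture is of the moment at which its call begins. camera_params takes no time and is no camera call.
- finish_job(): hands the job in; it is judged then, once.
The state is a dict: "time": time; "q": joint angles; "qd": joint speeds; "effort": joint torques, N m; "ee_pos": TCP position; "ee_rot": TCP orientation; "wrist_force": force on the tool from outside, world axes, zero at the start; "torque": the same for the moment, N m; "gripper_width": finger opening in m; "finger_force": force on a finger pad.
Only numpy, scipy, OpenCV 4.12 (cv2) and the standard library are available. Lean on these libraries where they do the work, as an engineer would, in place of code of your own. Each camera call takes 0.05 s, during which the arm holds its last target. There are 200 camera calls.

## Working session

There is one attempt and no reset: what is moved stays moved. The work goes in short steps, Python scripts to look and compute and a shell command to move; the robot and the scene stay as the last step left them, time stands still between calls to the robot, and variables do not carry over. Pictures are saved under pics/ and viewed, at most 10 in all, crops included, and the job is handed in when it is done.

```bash
mkdir -p pics
cat > h.py <<'E'
import numpy as np,cv2
from cell import observe,capture,camera_params
from scipy.spatial.transform import Rotation as R
def cam(n):
    p=camera_params(n); f=200/np.tan(np.radians(p["fovy"])/2)
    return f,p["cx"],p["cy"],R.from_rotvec(np.ravel(p["rvec"])).as_matrix(),np.ravel(p["tvec"])
def world(n,depth):
    f,cx,cy,M,t=cam(n); v,u=np.mgrid[:400,:640]
    c=np.dstack([(u-cx)/f*depth,(v-cy)/f*depth,depth])
    return (c-t)@M
def atz(n,u,v,z):
    f,cx,cy,M,t=cam(n); d=M.T@np.array([(u-cx)/f,(v-cy)/f,1]); o=-M.T@t
    return o+d*(z-o[2])/d[2]
def proj(n,P):
    f,cx,cy,M,t=cam(n); c=M@np.array(P)+t; return c[:2]/c[2]*f+[cx,cy]
E
python3 - <<'E'
from h import *
for n in("scene","top"):
    im,d=capture(n); cv2.imwrite(f"pics/{n}0.png",im); np.save(f"{n}0.npy",d); f,cx,cy,M,t=cam(n); print(n,camera_params(n),-M.T@t)
print(observe())
E
```

```text
scene {'fovy': 43.792785796194195, 'cx': 310.1442681072016, 'cy': 190.7659935135743, 'rvec': array([ 2.19838744,  0.8678208 , -0.35026586]), 'tvec': array([-0.31569006, -0.20213362,  1.80158187])} [ 1.19608854 -0.85402542  1.1073519 ]
top {'fovy': 56.64518400036005, 'cx': 318.76241113942643, 'cy': 196.67584820970657, 'rvec': array([ 2.18491188, -2.1276266 ,  0.19284184]), 'tvec': array([-0.0967156 ,  0.5166802 ,  1.19061717])} [ 0.33475338 -0.05041627  1.25669406]
{'time': 0.1, 'q': array([ 1.24540751e+00,  1.24461644e-01,  1.65154495e+00, -1.80121311e-05,
        1.36751675e+00, -8.26002465e-02]), 'qd': array([-1.12016049e-03, -2.01812062e-03, -3.33465520e-03, -1.62685646e-03,
        9.45906219e-05, -7.66524005e-04]), 'effort': array([ 1.50975879e-04, -4.18879938e+01, -3.61098826e+01,  7.75812543e-02,
        4.60848631e-02, -8.29102487e-05]), 'ee_pos': array([0.15611698, 0.63038591, 0.22449144]), 'ee_rot': array([ 1.21094477e-01,  9.92640517e-01, -9.47117092e-04, -1.86926502e-04]), 'wrist_force': array([-0.28561346, -0.09840598, -1.08368647]), 'torque': array([-0.00686092, -0.04014776,  0.00711803]), 'finger_force': 0.0, 'gripper_width': 0.094837603748248}
```

View pics/scene0.png

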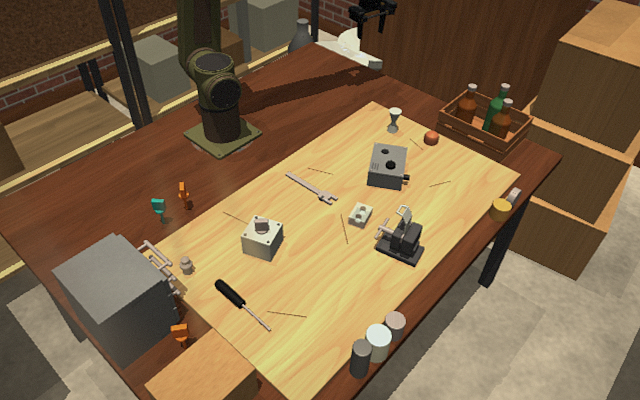

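View pics/top0.png

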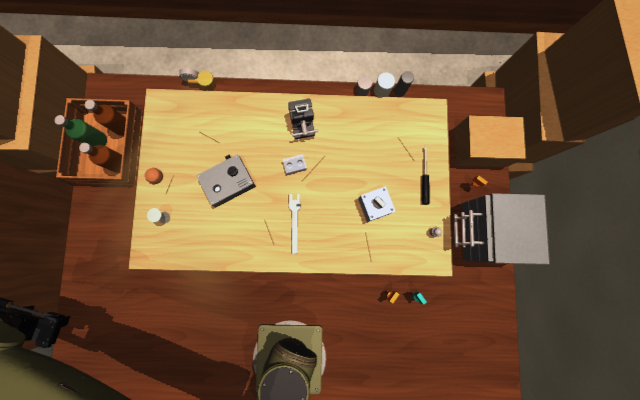

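The die with the key is at top (377,204). The control box is at (226,181), with its aperture near (217,188) and its dial near (233,171). I'll enlarge both.

Run:
```python
from h import *
im=cv2.imread("pics/top0.png")
a=im[180:230,350:400]; b=im[145:215,190:260]
cv2.imwrite("pics/c1.png",np.hstack([cv2.resize(a,(400,400),interpolation=2),cv2.resize(b,(400,400),interpolation=2)]))
W=world("top",np.load("top0.npy"))
# top faces by height
for nm,(v0,v1,u0,u1),z in(("die",(180,230,350,400),.090),("box",(145,215,190,260),.078),("keytop",(180,230,350,400),.127)):
    w=W[v0:v1,u0:u1].reshape(-1,3); s=w[abs(w[:,2]-z)<.007]
    r=cv2.minAreaRect((s[:,:2]*1000).astype(np.float32)); print(nm,len(s),np.median(s[:,2]),s.mean(0),r)
```

```text
die 654 0.08974788656684973 [ 0.49672702 -0.2683856   0.08963424] ((497.6111145019531, -269.22918701171875), (85.93726348876953, 86.90364074707031), 21.394311904907227)
box 1500 0.07725657690926935 [0.56061881 0.22479036 0.07727422] ((562.7870483398438, 223.96405029296875), (112.58071899414062, 149.95184326171875), 29.655376434326172)
keytop 55 0.12635427908954203 [ 0.4969195  -0.26878321  0.12621935] ((496.8322448730469, -269.2314147949219), (34.72023010253906, 13.390986442565918), 47.763221740722656)
```

View pics/c1.png

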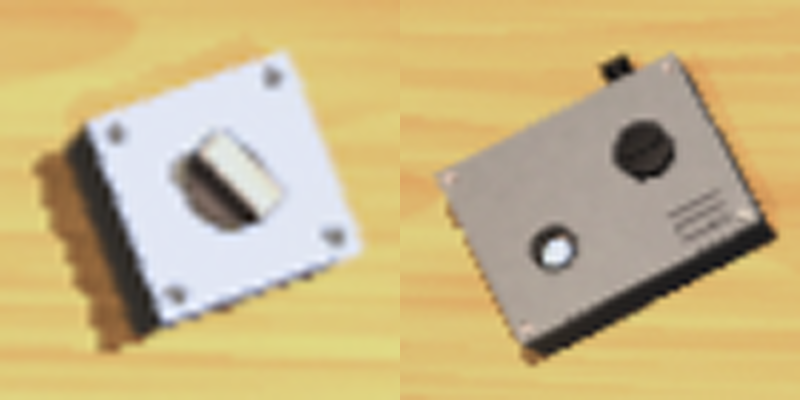

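Measured sizes and heights match the specification: die 86x87 mm, box 113x150 mm, key 35x13 mm. The key's centre is (0.497,-0.269), its long axis is at 47.8°, and it sits about 26° off the die. Next I need the aperture position and the move to the key.

```bash
cat >> h.py <<'E'
def go(x,y,z,yaw):   # yaw deg of tool y in world, tool down
    s=observe(); A=R.from_quat(s["ee_rot"]); c,n=np.cos(np.radians(yaw)),np.sin(np.radians(yaw))
    Y=np.array([c,n,0]);Z=np.array([0,0,-1.]);T=R.from_matrix(np.c_[np.cross(Y,Z),Y,Z])
    print("t",s["time"],"travel",np.round(A.inv().apply(np.array([x,y,z])-s["ee_pos"])*100,2),"ang",np.round((A.inv()*T).as_rotvec(degrees=True),1),"pos",s["ee_pos"].round(4),"F",s["wrist_force"].round(1),"w",s["gripper_width"].round(4),s["finger_force"])
E
python3 - <<'E'
from h import *
a=np.radians(29.655)
c=np.array([.5628,.2240])
# box x axis is short side; from picture find hole & dial
for u,v,z,n in((190+153/400*70,145+250/400*70,.078,"hole"),(190+245/400*70,145+148/400*70,.094,"dial")):
    p=atz("top",u-.5,v-.5,z);print(n,p)
for s in(1,-1):
    X=s*np.array([np.cos(a),np.sin(a)]);Yv=np.array([-X[1],X[0]]);print(s,"hole",c-.015*X+.035*Yv,"dial",c+.010*X-.035*Yv)
go(.497,-.269,.226,-42.2)
E
```

```text
hole [0.53111301 0.24643291 0.078     ]
dial [0.58748732 0.19536821 0.094     ]
1 hole [0.53244752 0.24699407] dial [0.58880737 0.19853205]
-1 hole [0.59315248 0.20100593] dial [0.53679263 0.24946795]Traceback (most recent call last):
  File "<stdin>", line 9, in <module>
  File "h.py", line 19, in go
    print("t",s["time"],"travel",np.round(A.inv().apply(np.array([x,y,z])-s["ee_pos"])*100,2),"ang",np.round((A.inv()*T).as_rotvec(degrees=True),1),"pos",s["ee_pos"].round(4),"F",s["wrist_force"].round(1),"w",s["gripper_width"].round(4),s["finger_force"])
                                                                                                                                                                                                                 ^^^^^^^^^^^^^^^^^^^^^^^^
AttributeError: 'float' object has no attribute 'round'
```

```bash
sed -i 's/s\["gripper_width"\].round(4)/round(s["gripper_width"],4)/' h.py; python3 -c "
from h import *
go(.497,-.269,.226,-42.2)"
```

```text
t 0.1 travel [-5.471e+01 -7.911e+01 -1.000e-02] ang [-1.000e-01  1.000e-01  1.183e+02] pos [0.1561 0.6304 0.2245] F [-0.3 -0.1 -1.1] w 0.0948 0.0
```

```bash
python3 -m creep '[{"travel":[-54.7,-79.1,0],"angular":[0,0,118.3],"fingers":1},{"travel":[-54.7,-79.1,0],"angular":[0,0,118.3],"fingers":1},{"travel":[-54.7,-79.1,0],"angular":[0,0,118.3],"fingers":1},{"travel":[-54.7,-79.1,0],"angular":[0,0,118.3],"fingers":1},{"travel":[-54.7,-79.1,0],"angular":[0,0,118.3],"fingers":1},{"travel":[-54.7,-79.1,0],"angular":[0,0,118.3],"fingers":1},{"travel":[-54.7,-79.1,0],"angular":[0,0,118.3],"fingers":1},{"travel":[-54.7,-79.1,0],"angular":[0,0,118.3],"fingers":1}]' 20; python3 -c "
from h import *
go(.497,-.269,.226,-42.2);print(observe()['q'])"
```

```text
time: 0.77
ee_pos: [0.2743, 0.3172, 0.2251]
ee_rot: [0.584, 0.812, -0.0, 0.0]
wrist_force: [0.7, -0.3, 0.3]
gripper_width: 0.095
finger_force: 0.0
t 0.7667 travel [-62.66   2.53  -0.07] ang [-0.   0.  60.7] pos [0.2743 0.3172 0.2251] F [ 0.7 -0.3  0.3] w 0.095 0.0
[ 7.29862214e-01 -4.20300923e-01  2.13514882e+00 -1.73986630e-04
  1.42721110e+00  4.07154976e-01]
```

```bash
python3 -m creep '[{"travel":[-62.6,2.5,0],"angular":[0,0,60.7],"fingers":1},{"travel":[-62.6,2.5,0],"angular":[0,0,60.7],"fingers":1},{"travel":[-62.6,2.5,0],"angular":[0,0,60.7],"fingers":1},{"travel":[-62.6,2.5,0],"angular":[0,0,60.7],"fingers":1},{"travel":[-62.6,2.5,0],"angular":[0,0,60.7],"fingers":1},{"travel":[-62.6,2.5,0],"angular":[0,0,60.7],"fingers":1},{"travel":[-62.6,2.5,0],"angular":[0,0,60.7],"fingers":1},{"travel":[-62.6,2.5,0],"angular":[0,0,60.7],"fingers":1}]'; python3 -c "
from h import *
go(.497,-.269,.226,-42.2);print(observe()['q'])"
```

```text
time: 1.43
ee_pos: [0.3943, 0.0061, 0.2255]
ee_rot: [0.902, 0.431, 0.0, 0.0]
wrist_force: [0.6, 0.4, -0.1]
gripper_width: 0.0954
finger_force: 0.0
t 1.4333 travel [-14.96  25.26  -0.04] ang [ 0.  -0.   3.3] pos [0.3943 0.0061 0.2255] F [ 0.6  0.4 -0.1] w 0.0954 0.0
[-1.21107432e-01 -4.90666988e-01  2.18151601e+00  1.58450796e-04
  1.45002098e+00  5.57493004e-01]
```

```bash
python3 -m creep '[{"travel":[-15,25.3,0],"angular":[0,0,3.3],"fingers":1},{"travel":[-15,25.3,0],"angular":[0,0,3.3],"fingers":1},{"travel":[-15,25.3,0],"angular":[0,0,3.3],"fingers":1},{"travel":[-15,25.3,0],"angular":[0,0,3.3],"fingers":1},{"travel":[-15,25.3,0],"angular":[0,0,3.3],"fingers":1},{"travel":[-15,25.3,0],"angular":[0,0,3.3],"fingers":1},{"travel":[-15,25.3,0],"angular":[0,0,3.3],"fingers":1},{"travel":[-15,25.3,0],"angular":[0,0,3.3],"fingers":1}]'; python3 -c "
from h import *
go(.497,-.269,.16,-42.2)"
```

```text
time: 2.1
ee_pos: [0.4997, -0.272, 0.2241]
ee_rot: [0.914, 0.406, -0.001, 0.0]
wrist_force: [-0.8, -0.5, 0.3]
gripper_width: 0.0946
finger_force: 0.0
t 2.1 travel [ 0.05 -0.39  6.41] ang [-0.   0.1  0.1] pos [ 0.4997 -0.272   0.2241] F [-0.8 -0.5  0.3] w 0.0946 0.0
```

```bash
python3 -m creep '[{"travel":[0.05,-0.4,4],"angular":[0,0,0],"fingers":1},{"travel":[0.05,-0.4,6.4],"angular":[0,0,0],"fingers":1},{"travel":[0.05,-0.4,6.4],"angular":[0,0,0],"fingers":1},{"travel":[0.05,-0.4,6.4],"angular":[0,0,0],"fingers":1}]'
python3 - <<'E'
from h import *
go(.497,-.269,.107,-42.2)
im,d=capture("scene"); t,_=capture("top")
u,v=proj("scene",[.497,-.269,.127]).astype(int)
a=im[v-40:v+40,u-40:u+40]; u,v=proj("top",[.497,-.269,.127]).astype(int); b=t[v-40:v+40,u-40:u+40]
cv2.imwrite("pics/c2.png",np.hstack([cv2.resize(x,(400,400),interpolation=2) for x in(a,b)]))
E
```

```text
time: 2.43
ee_pos: [0.495, -0.2625, 0.1599]
ee_rot: [0.913, 0.408, -0.001, -0.002]
wrist_force: [0.4, 0.5, 0.6]
gripper_width: 0.095
finger_force: 0.0
t 2.4333 travel [-0.35  0.61  5.28] ang [-0.3  0.   0.4] pos [ 0.495  -0.2625  0.1599] F [0.4 0.5 0.6] w 0.095 0.0
```

View pics/c2.png

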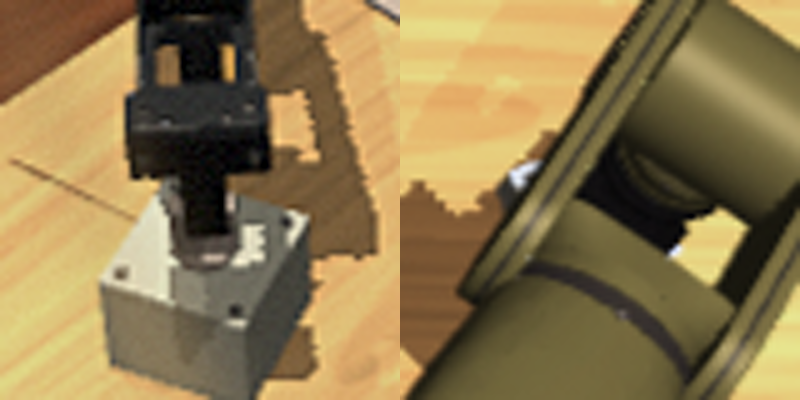

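The scene crop shows the open fingers above the die, with one finger hiding the key from this side, and the top view is blocked by the arm. I'll re-read the settled pose.

```bash
python3 -m creep '[{"travel":[0,0,0],"angular":[0,0,0],"fingers":1},{"travel":[0,0,0],"angular":[0,0,0],"fingers":1}]'
python3 - <<'E'
from h import *
go(.497,-.269,.107,-42.2)
E
```

```text
time: 2.7
ee_pos: [0.4974, -0.2641, 0.1641]
ee_rot: [0.913, 0.408, 0.001, 0.002]
wrist_force: [1.0, -0.3, 0.1]
gripper_width: 0.0952
finger_force: 0.0
t 2.7 travel [-0.39  0.28  5.71] ang [ 0.2 -0.   0.4] pos [ 0.4974 -0.2641  0.1641] F [ 1.  -0.3  0.1] w 0.0952 0.0
```

```bash
for i in 1 2 3 4; do python3 -m creep '[{"travel":[0,0,0],"angular":[0,0,0],"fingers":1}]' | sed -n 1,3p; done; python3 -c "
from h import *
go(.497,-.269,.107,-42.2)"
```

```text
time: 2.78
ee_pos: [0.497, -0.264, 0.1635]
ee_rot: [0.913, 0.408, 0.001, 0.001]
time: 2.87
ee_pos: [0.4967, -0.2638, 0.1628]
ee_rot: [0.913, 0.408, 0.0, 0.001]
time: 2.95
ee_pos: [0.4965, -0.2638, 0.1623]
ee_rot: [0.913, 0.408, 0.0, 0.0]
time: 3.03
ee_pos: [0.4963, -0.2637, 0.1619]
ee_rot: [0.913, 0.408, 0.0, 0.0]
t 3.0333 travel [-0.35  0.4   5.49] ang [ 0.  -0.   0.4] pos [ 0.4963 -0.2637  0.1619] F [ 0.2 -0.4 -0.1] w 0.0953 0.0
```

```bash
python3 -m creep '[{"travel":[-0.35,0.4,2],"angular":[0,0,0.4],"fingers":1},{"travel":[-0.35,0.4,4],"angular":[0,0,0.4],"fingers":1},{"travel":[-0.35,0.4,4.5],"angular":[0,0,0.4],"fingers":1},{"travel":[-0.35,0.4,4.5],"angular":[0,0,0.4],"fingers":1},{"travel":[-0.35,0.4,4.5],"angular":[0,0,0.4],"fingers":1},{"travel":[-0.35,0.4,4.5],"angular":[0,0,0.4],"fingers":1},{"travel":[-0.35,0.4,4.5],"angular":[0,0,0.4],"fingers":1},{"travel":[-0.35,0.4,4.5],"angular":[0,0,0.4],"fingers":1}]' ; python3 -c "
from h import *
go(.497,-.269,.107,-42.2)"
```

```text
time: 3.7
ee_pos: [0.4976, -0.2693, 0.1179]
ee_rot: [0.914, 0.405, 0.001, 0.001]
wrist_force: [-0.9, 0.0, 0.5]
gripper_width: 0.0952
finger_force: 0.0
t 3.7 travel [-0.02 -0.06  1.09] ang [ 0.1 -0.   0. ] pos [ 0.4976 -0.2693  0.1179] F [-0.9  0.   0.5] w 0.0952 0.0
```

```bash
python3 -m creep '[{"travel":[0,-0.05,0.8],"angular":[0,0,0],"fingers":1},{"travel":[0,-0.05,0.8],"angular":[0,0,0],"fingers":1},{"travel":[0,-0.05,0.8],"angular":[0,0,0],"fingers":0.3},{"travel":[0,-0.05,0.8],"angular":[0,0,0],"fingers":0.3},{"travel":[0,-0.05,0.8],"angular":[0,0,0],"fingers":0.3},{"travel":[0,-0.05,0.8],"angular":[0,0,0],"fingers":0.3},{"travel":[0,-0.05,0.8],"angular":[0,0,0],"fingers":0.3},{"travel":[0,-0.05,0.8],"angular":[0,0,0],"fingers":0.3}]' ; python3 -c "
from h import *
go(.497,-.269,.107,-42.2)"
```

```text
time: 4.37
ee_pos: [0.4966, -0.2687, 0.1088]
ee_rot: [0.914, 0.405, 0.0, 0.0]
wrist_force: [-0.2, -2.0, 0.2]
gripper_width: 0.0605
finger_force: 0.0
t 4.3667 travel [0.   0.05 0.18] ang [ 0. -0. -0.] pos [ 0.4966 -0.2687  0.1088] F [-0.2 -2.   0.2] w 0.0605 0.0
```

```bash
Z='"travel":[0,0,0.1],"angular":[0,0,0]'; python3 -m creep '[{"travel":[0,0,0.1],"angular":[0,0,0],"fingers":0},{"travel":[0,0,0.1],"angular":[0,0,0],"fingers":0},{"travel":[0,0,0.1],"angular":[0,0,0],"fingers":0},{"travel":[0,0,0.1],"angular":[0,0,0],"fingers":0},{"travel":[0,0,0.1],"angular":[0,0,0],"fingers":0},{"travel":[0,0,0.1],"angular":[0,0,0],"fingers":0},{"travel":[0,0,0.1],"angular":[0,0,0],"fingers":0},{"travel":[0,0,0.1],"angular":[0,0,0],"fingers":0}]' 40; python3 -m creep '[{"travel":[0,0,0],"angular":[0,0,0],"fingers":0},{"travel":[0,0,0],"angular":[0,0,0],"fingers":0},{"travel":[0,0,0],"angular":[0,0,0],"fingers":0},{"travel":[0,0,0],"angular":[0,0,0],"fingers":0},{"travel":[0,0,0],"angular":[0,0,0],"fingers":0},{"travel":[0,0,0],"angular":[0,0,0],"fingers":0}]'; python3 -c "
from h import *
go(.497,-.269,.107,-42.2);print(observe()['torque'])"
```

```text
time: 5.03
ee_pos: [0.4966, -0.2686, 0.1077]
ee_rot: [0.914, 0.405, 0.0, 0.0]
wrist_force: [0.3, -0.3, -0.1]
gripper_width: 0.014
finger_force: 40.0
time: 5.53
ee_pos: [0.4966, -0.2687, 0.1077]
ee_rot: [0.914, 0.405, 0.0, 0.0]
wrist_force: [-0.2, 0.3, 0.5]
gripper_width: 0.0139
finger_force: 40.0
t 5.5333 travel [0.   0.05 0.07] ang [ 0. -0. -0.] pos [ 0.4966 -0.2687  0.1077] F [-0.2  0.3  0.5] w 0.0139 40.00005483627319
[-0.12009527 -0.04479646 -0.03963416]
```

```bash
python3 -m creep '[{"travel":[0,0,-0.7],"angular":[0,0,0],"fingers":0},{"travel":[0,0,-1.7],"angular":[0,0,0],"fingers":0},{"travel":[0,0,-2.8],"angular":[0,0,0],"fingers":0},{"travel":[0,0,-3.9],"angular":[0,0,0],"fingers":0},{"travel":[0,0,-5],"angular":[0,0,0],"fingers":0},{"travel":[0,0,-6.1],"angular":[0,0,0],"fingers":0},{"travel":[0,0,-7.2],"angular":[0,0,0],"fingers":0},{"travel":[0,0,-8.3],"angular":[0,0,0],"fingers":0}]' 50; python3 -m creep '[{"travel":[0,0,-1.1],"angular":[0,0,0],"fingers":0},{"travel":[0,0,-2.2],"angular":[0,0,0],"fingers":0},{"travel":[0,0,-3],"angular":[0,0,0],"fingers":0},{"travel":[0,0,-3],"angular":[0,0,0],"fingers":0}]'; python3 -c "
from h import *
go(.5315,.2467,.22,-42.2);print(observe()['torque'],observe()['q'])"
```

```text
time: 6.2
ee_pos: [0.4966, -0.2686, 0.1922]
ee_rot: [0.914, 0.405, 0.0, 0.0]
wrist_force: [-1.0, 0.5, -1.3]
gripper_width: 0.014
finger_force: 50.0
time: 6.53
ee_pos: [0.4975, -0.2692, 0.2234]
ee_rot: [0.914, 0.405, 0.001, 0.002]
wrist_force: [0.3, -0.2, -1.1]
gripper_width: 0.0137
finger_force: 50.0
t 6.5333 travel [ 40.5  -32.14   0.24] ang [ 0.2 -0.  -0. ] pos [ 0.4975 -0.2692  0.2234] F [ 0.3 -0.2 -1.1] w 0.0137 49.999603629112244
[-0.12042734  0.16214362  0.01633996] [-5.90929291e-01 -6.31151966e-02  1.84528398e+00  1.40140531e-05
  1.35536883e+00  1.45629195e-01]
```

```bash
python3 -m creep '[{"travel":[1.2,-1,0.2],"angular":[0,0,0],"fingers":0},{"travel":[3.6,-2.9,0.2],"angular":[0,0,0],"fingers":0},{"travel":[6,-4.8,0.2],"angular":[0,0,0],"fingers":0},{"travel":[8.4,-6.7,0.2],"angular":[0,0,0],"fingers":0},{"travel":[10.8,-8.6,0.2],"angular":[0,0,0],"fingers":0},{"travel":[13.2,-10.5,0.2],"angular":[0,0,0],"fingers":0},{"travel":[15.6,-12.4,0.2],"angular":[0,0,0],"fingers":0},{"travel":[18,-14.3,0.2],"angular":[0,0,0],"fingers":0}]'; python3 -m creep '[{"travel":[2.4,-1.9,0],"angular":[0,0,0],"fingers":0},{"travel":[4.8,-3.8,0],"angular":[0,0,0],"fingers":0},{"travel":[7.2,-5.7,0],"angular":[0,0,0],"fingers":0},{"travel":[9.6,-7.6,0],"angular":[0,0,0],"fingers":0},{"travel":[12,-9.5,0],"angular":[0,0,0],"fingers":0},{"travel":[14.4,-11.4,0],"angular":[0,0,0],"fingers":0},{"travel":[16.5,-13.1,0],"angular":[0,0,0],"fingers":0},{"travel":[18,-14.3,0],"angular":[0,0,0],"fingers":0}]'; python3 -c "
from h import *
go(.5315,.2467,.20,-42.2);print(observe()['torque'],observe()['q'])"
```

```text
time: 7.2
ee_pos: [0.5105, -0.0369, 0.2174]
ee_rot: [0.914, 0.405, -0.001, -0.001]
wrist_force: [0.2, 0.4, -1.2]
gripper_width: 0.014
finger_force: 50.0
time: 7.87
ee_pos: [0.5251, 0.193, 0.2173]
ee_rot: [0.914, 0.406, -0.001, -0.001]
wrist_force: [-0.2, -1.0, -1.3]
gripper_width: 0.0135
finger_force: 50.0
t 7.8667 travel [ 4.42 -3.12  1.73] ang [-0.1  0.1  0.1] pos [0.5251 0.193  0.2173] F [-0.2 -1.  -1.3] w 0.0135 49.99905824661255
[-0.10330352  0.17724496  0.00348843] [ 2.55827693e-01 -6.94020959e-02  1.86162398e+00  8.74805523e-04
  1.35159066e+00  9.90244175e-01]
```

```bash
python3 -m creep '[{"travel":[2,-1.4,0.5],"angular":[0,0,0],"fingers":0},{"travel":[3.5,-2.4,1.2],"angular":[0,0,0],"fingers":0},{"travel":[4.3,-3,2],"angular":[0,0,0],"fingers":0},{"travel":[4.3,-3,2.8],"angular":[0,0,0],"fingers":0},{"travel":[4.3,-3,2.8],"angular":[0,0,0],"fingers":0},{"travel":[4.3,-3,2.8],"angular":[0,0,0],"fingers":0},{"travel":[4.3,-3,2.8],"angular":[0,0,0],"fingers":0},{"travel":[4.3,-3,2.8],"angular":[0,0,0],"fingers":0}]';  python3 - <<'E'
from h import *
go(.5315,.2467,.19,-42.2)
im,d=capture("scene"); t,_=capture("top")
p=observe()["ee_pos"]; print(proj("scene",[.5315,.2467,.078]),proj("scene",p-[0,0,.0787]),proj("top",[.5315,.2467,.078]))
u,v=np.round(proj("scene",[.5315,.2467,.09])).astype(int);print("scene c",u,v)
a=im[v-40:v+40,u-40:u+40]; u,v=np.round(proj("top",[.5315,.2467,.09])).astype(int);print(u,v); b=t[v-40:v+40,u-40:u+40]
cv2.imwrite("pics/c3.png",np.hstack([cv2.resize(x,(400,400),interpolation=2) for x in(a,b)]))
E
```

```text
time: 8.53
ee_pos: [0.5335, 0.2414, 0.1912]
ee_rot: [0.915, 0.405, 0.0, 0.0]
wrist_force: [-0.6, -0.7, -0.5]
gripper_width: 0.0136
finger_force: 50.0
t 8.5333 travel [ 0.26 -0.51  0.12] ang [ 0.  -0.  -0.1] pos [0.5335 0.2414 0.1912] F [-0.6 -0.7 -0.5] w 0.0136 49.999582171440125
[384.67821102 151.51266509] [385.53608242 144.13510169] [216.19886734 188.12835301]
scene c 385 149
215 187
```

View pics/c3.png

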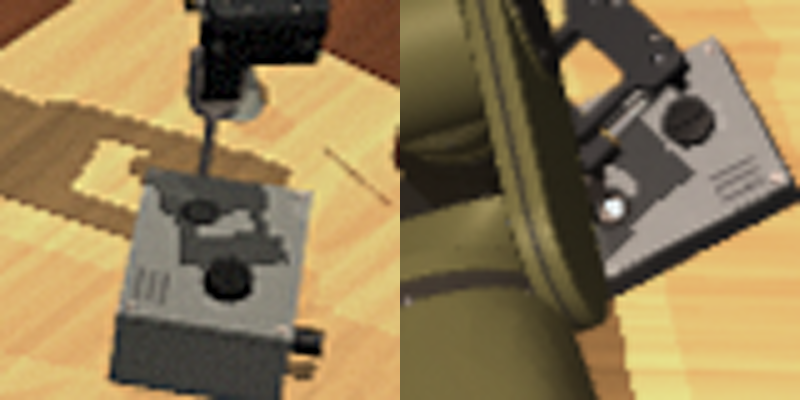

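The stem tip shows at scene (385.8,143.8), against a predicted (385.5,144.1), so the key is straight in the grip. The hole shows at (385.0,151.4), against (384.7,151.5), which confirms the target. Next I'll align over the hole.

```bash
python3 -m creep '[{"travel":[0.26,-0.5,0.3],"angular":[0,0,0],"fingers":0},{"travel":[0.26,-0.5,0.9],"angular":[0,0,0],"fingers":0},{"travel":[0.26,-0.5,1.5],"angular":[0,0,0],"fingers":0},{"travel":[0.26,-0.5,1.5],"angular":[0,0,0],"fingers":0},{"travel":[0.26,-0.5,1.5],"angular":[0,0,0],"fingers":0},{"travel":[0.26,-0.5,1.5],"angular":[0,0,0],"fingers":0},{"travel":[0.26,-0.5,1.5],"angular":[0,0,0],"fingers":0},{"travel":[0.26,-0.5,1.5],"angular":[0,0,0],"fingers":0}]'; python3 -c "
from h import *
go(.5315,.2467,.145,-42.2)"
```

```text
time: 9.3
ee_pos: [0.5314, 0.2475, 0.176]
ee_rot: [0.914, 0.405, 0.0, 0.0]
wrist_force: [-0.6, 0.9, -1.1]
gripper_width: 0.014
finger_force: 50.0
t 9.3 travel [-0.06  0.06  3.1 ] ang [ 0. -0. -0.] pos [0.5314 0.2475 0.176 ] F [-0.6  0.9 -1.1] w 0.014 49.99975383281708
```

```bash
python3 -m creep '[{"travel":[-0.05,0.05,0.5],"angular":[0,0,0],"fingers":0},{"travel":[-0.05,0.05,1],"angular":[0,0,0],"fingers":0},{"travel":[-0.05,0.05,1.6],"angular":[0,0,0],"fingers":0},{"travel":[-0.05,0.05,2.2],"angular":[0,0,0],"fingers":0},{"travel":[-0.05,0.05,2.8],"angular":[0,0,0],"fingers":0},{"travel":[-0.05,0.05,3],"angular":[0,0,0],"fingers":0},{"travel":[-0.05,0.05,3],"angular":[0,0,0],"fingers":0},{"travel":[-0.05,0.05,3],"angular":[0,0,0],"fingers":0}]'
python3 - <<'E'
from h import *
go(.5315,.2467,.130,-42.2)
im,d=capture("scene"); cv2.imwrite("pics/c4.png",cv2.resize(im[109:189,345:425],(480,480),interpolation=2))
E
```

```text
time: 9.97
ee_pos: [0.5312, 0.2468, 0.1454]
ee_rot: [0.914, 0.405, -0.0, -0.0]
wrist_force: [0.9, -1.3, -1.8]
gripper_width: 0.014
finger_force: 50.0
t 9.9667 travel [0.02 0.03 1.54] ang [-0.  0. -0.] pos [0.5312 0.2468 0.1454] F [ 0.9 -1.3 -1.8] w 0.014 49.99962508678436
```

View pics/c4.png

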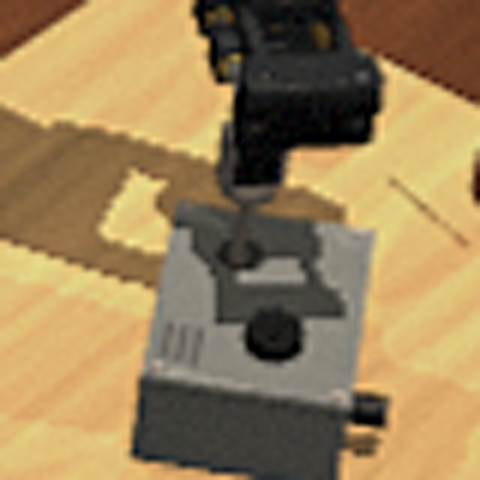

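The stem enters the hole at crop (238,253), the hole's centre, and there's no significant contact force. Pressing.

```bash
python3 -m creep '[{"travel":[0,0,0.4],"angular":[0,0,0],"fingers":0},{"travel":[0,0,0.7],"angular":[0,0,0],"fingers":0},{"travel":[0,0,1],"angular":[0,0,0],"fingers":0},{"travel":[0,0,1.2],"angular":[0,0,0],"fingers":0},{"travel":[0,0,1.4],"angular":[0,0,0],"fingers":0},{"travel":[0,0,1.5],"angular":[0,0,0],"fingers":0},{"travel":[0,0,1.5],"angular":[0,0,0],"fingers":0},{"travel":[0,0,1.5],"angular":[0,0,0],"fingers":0}]'; python3 -c "
from h import *
go(.5315,.2467,.130,-42.2)"
```

```text
time: 10.68
ee_pos: [0.5315, 0.2469, 0.1313]
ee_rot: [0.914, 0.405, 0.0, 0.0]
wrist_force: [-1.5, 0.2, 4.2]
gripper_width: 0.0139
finger_force: 50.0
t 10.6833 travel [-0.01  0.01  0.13] ang [ 0. -0. -0.] pos [0.5315 0.2469 0.1313] F [-1.5  0.2  4.2] w 0.0139 50.00082850456238
```

```bash
python3 -m creep '[{"travel":[0,0,0.1],"angular":[0,0,0],"fingers":0},{"travel":[0,0,0.2],"angular":[0,0,0],"fingers":0},{"travel":[0,0,0.2],"angular":[0,0,0],"fingers":0},{"travel":[0,0,0.2],"angular":[0,0,0],"fingers":0},{"travel":[0,0,0.2],"angular":[0,0,0],"fingers":0},{"travel":[0,0,0.2],"angular":[0,0,0],"fingers":0},{"travel":[0,0,0.2],"angular":[0,0,0],"fingers":0},{"travel":[0,0,0.2],"angular":[0,0,0],"fingers":0}]'; python3 -c "
from h import *
go(.5315,.2467,.130,-42.2)"
```

```text
time: 11.35
ee_pos: [0.5315, 0.2469, 0.129]
ee_rot: [0.914, 0.405, 0.0, 0.0]
wrist_force: [-1.2, 0.1, 4.8]
gripper_width: 0.0139
finger_force: 50.0
t 11.35 travel [-0.01  0.01 -0.1 ] ang [ 0. -0. -0.] pos [0.5315 0.2469 0.129 ] F [-1.2  0.1  4.8] w 0.0139 50.00125586986542
```

```bash
for i in 1 2 3 4; do python3 -m creep '[{"travel":[0,0,0],"angular":[0,0,0],"fingers":0},{"travel":[0,0,0],"angular":[0,0,0],"fingers":0},{"travel":[0,0,0],"angular":[0,0,0],"fingers":0},{"travel":[0,0,0],"angular":[0,0,0],"fingers":0},{"travel":[0,0,0],"angular":[0,0,0],"fingers":0},{"travel":[0,0,0],"angular":[0,0,0],"fingers":0},{"travel":[0,0,0],"angular":[0,0,0],"fingers":0},{"travel":[0,0,0],"angular":[0,0,0],"fingers":0}]' | sed -n '1,2p;4p'; done
python3 - <<'E'
from h import *
im,d=capture("scene"); cv2.imwrite("pics/c5.png",cv2.resize(im[109:189,345:425],(480,480),interpolation=2))
E
```

```text
time: 12.02
ee_pos: [0.5314, 0.2468, 0.129]
wrist_force: [-0.8, -0.6, 4.4]
time: 12.68
ee_pos: [0.5315, 0.2469, 0.129]
wrist_force: [-1.7, -0.3, 5.3]
time: 13.35
ee_pos: [0.5315, 0.2468, 0.129]
wrist_force: [-1.0, -0.8, 5.0]
time: 14.02
ee_pos: [0.5314, 0.2469, 0.129]
wrist_force: [-0.4, -0.1, 5.8]
```

View pics/c5.png

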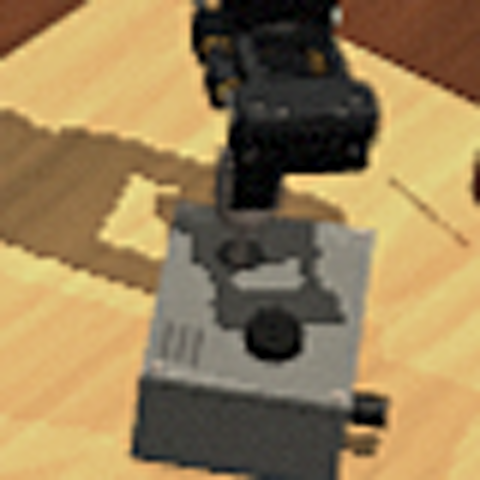

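The stem is through the hole at crop (238,250), the gripper is clear of the box, and the force has held at about 6 N above the unloaded reading for over 2.6 s.

```bash
python3 -c "
from cell import finish_job
print(finish_job())"
```

```text
the job is handed in; nothing more can be done
None
```

The key is out of the die, upright in the gripper and through the box's round hole, holding the reset button about 7.7 mm down (estimated from tool height and about 6 N of push) for more than 2.6 s; I handed the job in like that at about 14 s, with the gripper clear of the box.

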